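# Load the stir bar and start the magnetic stirrer

### The arm

A 7-joint arm with a two-finger parallel gripper is mounted at the origin on a cart in front of the work surface, level with it; the furniture and walls round the work are solid. World frame = base frame: x ahead of the robot, y to its left, z up, the work surface at z = 0. Lengths are in m, angles in degrees, forces in N, time in s.
With the tool pointing down it reaches from about 0.35 to 0.775 m from the base axis. Payload 3.1 kg.
Tool frame: the origin (TCP) lies on the centre line of the jaws, within the pads' length; the fingertips stand 17 mm ahead of it and the grasp point (between the pads) lies 2 mm behind it (robot.tip_reach is the distance from the TCP to the fingertips, in m); z points along the fingers, y is the line along which they close (so a half turn about z gives the same grasp; the last joint's range is limited). The gripper opens to 85 mm and grips with 20 to 120 N. Pads are 22 mm wide; open, the fingers measure 114 mm over their backs; the gripper's body (76 mm by 85 mm) begins 54 mm behind the grasp point. The pads swing forward as they close: fully open they stand 13 mm farther back than shut.
Start: joints at [-68.738, 17.813, 0.802, 86.603, -0.252, 75.585, -1.558], TCP at [0.221, 0.504, 0.248] pointing down, gripper open.
Joint ranges: [-154.91, 154.91], [-16.99, 109.72], [-72.82, 74.43], [7.12, 147.25], [-82.49, 262.49], [11.32, 116.49], [-174.64, 174.64]. Speed limits (degrees/s): [159.86, 159.86, 180, 180, 180, 180, 180].

### API

Orientations are given as [roll, pitch, yaw] about the fixed x, y, z axes, in that order (R = Rz(yaw) Ry(pitch) Rx(roll)).
In Python, from station import robot, fingers, vision, workorder, recognise gives the robot as it stands. Calls block until the motion is done:
- robot.move_to(position, orientation): joint-space move of the TCP to a pose.
- robot.line_to(position, orientation=None, velocity=0.15, f_stop=None): straight line of the TCP; orientation=None keeps the orientation; velocity is the mean speed in m/s. With f_stop (N) it stops when the force on the tool has changed by that much, and returns True; else False.
- robot.move_j(angles): joint-space move.
- fingers.gripper_to(opening, force=None): opening from 0.0 (shut) to 1.0 (fully open); force is the grip in N (None keeps the last); returns when the fingers have stopped.
- robot.pause(seconds).
- robot.inverse_kinematics(position, orientation): joint angles nearest the present ones, or None.
- vision.grab_frame(name): name is "scene" or "top"; returns the picture (420x560x3 uint8, red, green, blue); there is no depth.
- vision.calibration(name): a dict with "mtx" (3x3 intrinsics, pixels), "extrinsics" (4x4, takes a point from world to camera coordinates). Camera axes: x right, y up, looking along -z (the intrinsics and any distortion apply to the point x, -y, -z); pixel columns grow to the right and rows downward; lengths in m; the calibration is good to about 2 mm. A picture is of the moment at which its call begins. calibration takes no time and is no camera call.
A pose or a line that the arm cannot do raises robot.PlanningError and nothing moves.
- workorder.close_job(): hands the job in; it is judged then, once.
Trained networks look in the newest picture that a camera, given by its name, has taken for a name from the list of things; names that differ only in an ending like _2 or _b are one class to them, and where a whole thing is asked for, a point or a joint stands for the part that bears it (a point fixed in the world has none). Each returns a list of dicts, best first, with "p" (0 to 1); they miss things now and then, are a little off and sometimes report something else, mostly with a low value. They report only what shows in the picture. A call takes as long as a camera call.
- recognise(label, camera): "rect" ([centre column, centre row, width, height] in pixels, round what is visible of it).
Readings, each from a call of its own:
- robot.current_time_s(): time.
- robot.current_joint_positions(): joint angles.
- robot.current_dq(): joint speeds.
- robot.current_joint_torque(): joint torques, N m.
- robot.current_tool_pos(): TCP position.
- robot.current_eef_rot(): TCP orientation.
- robot.current_contact_force(): force on the tool from outside, world axes, zero at the start.
- robot.current_torque(): the same for the moment, N m.
- robot.current_finger_gap(): opening from 0.0 (shut) to 1.0 (fully open).
- robot.current_gripper_force(): force on a finger pad.
Only numpy, scipy, OpenCV 4.12 (cv2) and the standard library are available. Lean on these libraries where they do the work, as an engineer would, in place of code of your own. Each camera call takes 0.05 s, during which the arm holds its last target. There are 200 camera calls.

### The job

Get the magnetic stirrer going: pluck the longest of the three stir bars from its pocket in the sloping tray and lower it gently into the beaker on the stirrer, not letting it drop from the rim. Then turn the stirrer's dial clockwise until its pointer stands at the middle tick. Leave the beaker standing on the plate and the two shorter bars lying in their pockets.

Things in the scene. Friction and masses are not known exactly. Their poses are not given: they have to be found in the camera images.
- bar_long: the longest of three stir bars: plain white, round, 10 mm diameter, 40 mm long, a thin band at its middle. Origin on its axis at its lower end, x along its axis up the slope. The bars are shuffled among the pockets; their upper sides stand 1 mm above the tray's face
- bar_long_middle (a point): the middle of the longest bar, on its axis
- bar_medium: like the longest bar but 31 mm long; origin on its axis at its lower end
- bar_short: like the longest bar but 24 mm long; origin on its axis at its lower end
- tray: fixed grey tray, 62 x 122 mm, face sloping 30 degrees, up towards +x (face 21 to 52 mm high). Origin on the worktop under it, z up. Three pockets 12 x 42 mm lie 38 mm apart along y, each running up the slope; a finger channel 28 mm wide crosses them at mid-length along y, its floor 5 mm below the bars, for fingers that come square to the face, along (0.5, 0, -0.866), and close along y
- beaker: low, wide white plastic beaker standing mouth up on the stirrer's plate, 76 mm outside diameter, 71 mm inside, 46 mm tall, bottom 3 mm thick, with a small pouring lip (6 mm out, at the rim); loose, 60 to 110 g. Origin: centre of its underside, z up, x to the lip
- stirrer_plate (a point): centre of the top face of the flat round white plate (100 mm diameter) on the low magnetic stirrer, a fixed white box 190 x 110 x 34 mm; the plate's top lies 40 mm above the worktop; x points from the dial to the plate, z up
- dial (a joint): the stirrer's speed dial, rad: 0 at its stop with the pointer at the first tick, growing clockwise seen from above; 1.3 with the pointer at the middle (longest) tick, towards the plate; 2.6 at the other stop. It starts at or near its first stop and stays where it is left
- dial_grip (a point): point on the dial's upright axis, 46 mm above the worktop, half way up its grip bar: a black bar 10 mm wide, 34 mm long, standing 15 mm high on a disc of 36 mm diameter whose top is 39 mm above the worktop. x points along the bar to the end with the white pointer line, z up. It lies 110 mm from the plate's centre

How it is judged (in metres and radians):
On the way, in this order (a step that is already met when the one before it is completed fails the run):
1. the longest bar lies in the beaker, let go (horizontal distance between bar_long_middle and beaker below 0.03 m and height (world z) of bar_long_middle between 0.04 and 0.058 m and contact force between the fingers and bar_long below 0.1 N), for 0.2 s.
2. the dial's pointer stands at the middle tick (value of joint dial between 1.05 and 1.55 rad), for 0.2 s.
At the end, for the whole second after the job is handed in: The longest bar lies at rest on the beaker's bottom; the beaker stands on the plate, its axis within 25 mm of the plate's centre; the dial is within 0.25 rad of the middle tick (1.3 rad); the two shorter bars lie in their pockets, within 12 mm of where they were (all of step 2 and angle between beaker's own z axis and vertical below 0.1 rad and horizontal distance between beaker and stirrer_plate below 0.025 m and height (world z) of beaker between 0.036 and 0.045 m and horizontal distance between bar_long_middle and beaker below 0.03 m and height (world z) of bar_long_middle between 0.04 and 0.058 m and linear speed of bar_long below 0.05 m/s and distance of each of bar_medium, bar_short from where it was at the start of the episode below 0.012 m); the robot touches nothing.
It fails at once if the bar is dropped into the beaker (falls there faster than 0.8 m/s, a fall of about 33 mm) (linear speed of bar_long above 0.8 m/s and horizontal distance between bar_long_middle and beaker below 0.03 m and height (world z) of bar_long_middle below 0.12 m).
It also fails if it takes over 45 s, if anything falls off the work surface, if the arm or the gripper's body presses on something with over 40 N, if the wrist force passes 120 N, or if a joint passes its speed limit or range.

## Working session

There is one attempt and no reset: what is moved stays moved. The work goes in short steps, each a Python script; the robot and the scene stay as the last script left them, time stands still between calls to the robot, and variables do not carry over. Pictures are saved under pics/ and viewed, at most 10 in all, crops included, and the job is handed in when it is done.

```bash
mkdir -p pics; ls; python3 - <<'E'
from station import robot, fingers, vision, workorder, recognise
import cv2
for n in ["scene","top"]:
    im=vision.grab_frame(n); cv2.imwrite(f"pics/{n}0.png",cv2.cvtColor(im,cv2.COLOR_RGB2BGR))
    c=vision.calibration(n); print(n,{k:(v.round(4).tolist() if hasattr(v,'round') else v) for k,v in c.items()})
    for l in ["bar_long","bar_medium","bar_short","tray","beaker","stirrer_plate","dial","dial_grip"]:
        try: print(l,[([round(float(q),1) for q in r["rect"]],round(float(r["p"]),2)) for r in recognise(l,n)])
        except Exception as e: print(l,e)
print(robot.current_time_s(),robot.current_tool_pos(),robot.current_eef_rot(),robot.current_finger_gap())
E
```

```text
pics
scene {'mtx': [[535.4587, 0.0, 278.6757], [0.0, 535.4587, 213.3718], [0.0, 0.0, 1.0]], 'extrinsics': [[-0.5688, -0.8224, -0.0068, 0.0464], [0.6134, -0.4297, 0.6627, -0.4973], [-0.548, 0.3728, 0.7489, -0.4759], [0.0, 0.0, 0.0, 1.0]]}
bar_long [([338.4, 224.1, 20.4, 23.4], 0.49), ([237.6, 272.9, 24.1, 22.9], 0.29)]
bar_medium [([306.5, 197.8, 17.8, 14.3], 0.65)]
bar_short []
tray [([327.9, 212.5, 76.1, 74.0], 0.92)]
beaker [([209.2, 211.4, 54.3, 56.9], 0.84)]
stirrer_plate [([225.9, 250.1, 104.5, 112.6], 0.91)]
dial [([239.6, 272.8, 29.4, 23.4], 0.86)]
dial_grip [([238.4, 272.8, 24.2, 21.3], 0.89)]
top {'mtx': [[487.6654, 0.0, 275.6079], [0.0, 487.6654, 218.297], [0.0, 0.0, 1.0]], 'extrinsics': [[-0.0011, -0.9998, -0.0179, -0.3006], [0.9968, -0.0025, 0.0795, -0.5594], [-0.0796, -0.0178, 0.9967, -0.8712], [0.0, 0.0, 0.0, 1.0]]}
bar_long []
bar_medium [([322.2, 222.2, 14.5, 7.7], 0.62)]
bar_short [([321.0, 242.8, 13.8, 4.3], 0.62), ([232.2, 219.2, 76.7, 115.3], 0.31)]
tray [([325.8, 241.1, 38.3, 71.6], 0.91)]
beaker [([232.1, 196.8, 40.3, 39.5], 0.77)]
stirrer_plate []
dial [([222.0, 258.2, 18.6, 18.8], 0.66), ([327.4, 241.0, 36.0, 70.4], 0.17)]
dial_grip [([222.5, 262.1, 18.4, 19.6], 0.73), ([323.2, 220.9, 16.8, 5.0], 0.42)]
0.9 [0.22062927 0.50383529 0.24834288] [1.79993941e+02 1.54335487e-03 1.56352630e+02] 1.002644120992041
```

```bash
python3 - <<'E'
import cv2
a=cv2.imread("pics/top0.png")[150:300,195:365]; cv2.imwrite("pics/top0c.png",cv2.resize(a,None,fx=4,fy=4,interpolation=cv2.INTER_CUBIC)[:, :])
b=cv2.imread("pics/scene0.png")[160:310,165:375]; cv2.imwrite("pics/scene0c.png",cv2.resize(b,None,fx=3.8,fy=3.8,interpolation=cv2.INTER_CUBIC))
E
```

```text
(no output)
```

View pics/top0c.png

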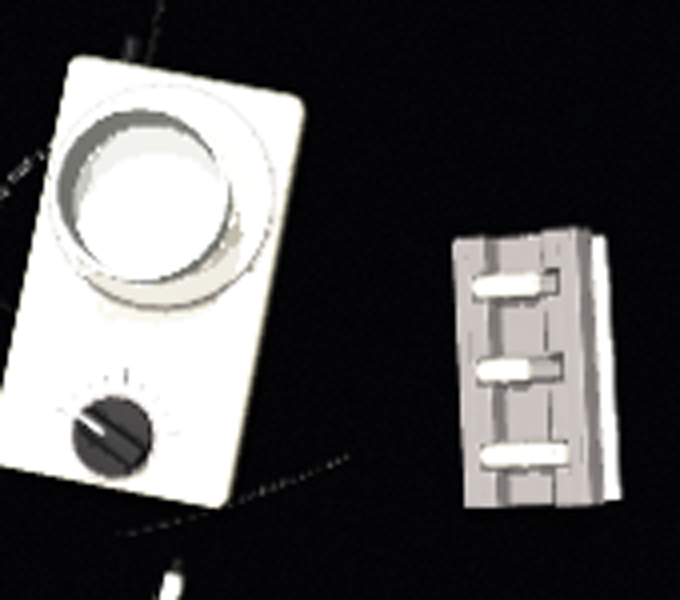

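View pics/scene0c.png

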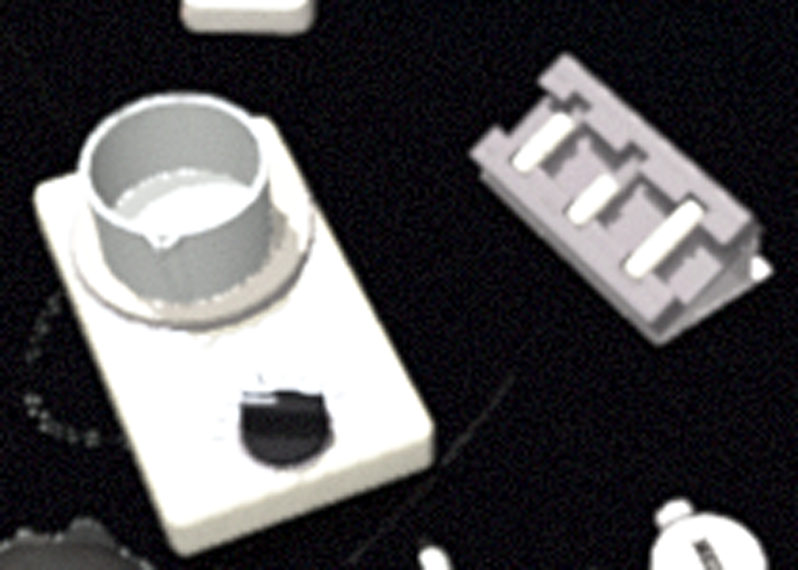

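View pics/scene0.png

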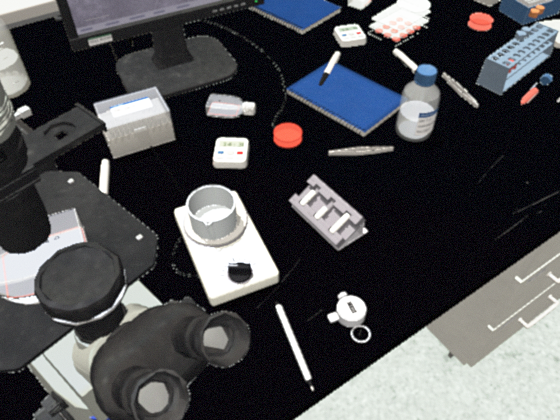

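```bash
cat > h.py <<'E'
import numpy as np, cv2
from scipy.optimize import least_squares
from station import robot, fingers, vision, workorder, recognise
CAL={n:vision.calibration(n) for n in("scene","top")}
def proj(n,P):
    c=CAL[n]; E=np.array(c["extrinsics"]); P=np.atleast_2d(P)@E[:3,:3].T+E[:3,3]
    q=(P*[1,-1,-1])@np.array(c["mtx"]).T
    return q[:,:2]/q[:,2:]
def at_z(n,uv,z):  # pixel ray met with height z
    return np.array(least_squares(lambda p:(proj(n,[p[0],p[1],z])-uv).ravel(),[.5,.0]).x)
def tri(us,ut):
    r=least_squares(lambda p:np.r_[(proj("scene",p)-us).ravel(),(proj("top",p)-ut).ravel()],[.5,0,.04])
    return r.x, np.abs(r.fun).max()
E
python3 - <<'E'
from h import *
np.set_printoptions(precision=4,suppress=True)
print(CAL["top"].keys())
im={n:cv2.imread(f"pics/{n}0.png") for n in("scene","top")}
roi={"top":(300,205,352,282),"scene":(285,165,375,250)}
for n,(x0,y0,x1,y1) in roi.items():
    g=cv2.cvtColor(im[n],cv2.COLOR_BGR2GRAY)[y0:y1,x0:x1]
    g4=cv2.resize(g,None,fx=4,fy=4,interpolation=cv2.INTER_CUBIC)
    k,l,s,c=cv2.connectedComponentsWithStats((g4>222).astype(np.uint8))
    for i in range(1,k):
        if s[i,4]>150:
            pts=np.argwhere(l==i)[:,::-1].astype(np.float32)
            r=cv2.minAreaRect(pts); f=lambda p:(np.array(p)+.5)/4-.5+[x0,y0]
            print(n,"c",f(c[i]),"rect",f(r[0]),np.array(r[1])/4,round(r[2],1))
g=cv2.cvtColor(im["top"],cv2.COLOR_BGR2GRAY)[240:280,208:238]
g4=cv2.resize(g,None,fx=4,fy=4,interpolation=cv2.INTER_CUBIC)
k,l,s,c=cv2.connectedComponentsWithStats((g4<140).astype(np.uint8))
for i in range(1,k):
    if s[i,4]>1000:
        e=cv2.minEnclosingCircle(np.argwhere(l==i)[:,::-1].astype(np.float32)); f=(np.array(e[0])+.5)/4-.5+[208,240]
        print("dial disc px",f,e[1]/4,"world z=.039",at_z("top",f,.039))
cr=lambda x,y:(np.array([x,y])+.5)/4-.5+[195,150]
sc=lambda x,y:(np.array([x,y])+.5)/3.8-.5+[165,160]
print("box corners z=.034",[at_z("top",cr(*p),.034) for p in((75,57),(304,100),(225,508),(-14,463))])
print("plate z=.04",at_z("top",cr(161.5,197),.04),"rim centre top z=.086",at_z("top",cr(143,196),.086))
print("midtick",at_z("top",cr(125,376),.035),"pointer",at_z("top",cr(78,412),.054),at_z("top",cr(103,433),.054))
print("rim tri",tri(sc(174,165),cr(143,196)))
E
```

```text
dict_keys(['mtx', 'extrinsics'])
top c [345.7622 242.0144] rect [345.7746 241.6374] [65.2172  3.3819] 86.9
top c [321.3212 220.7379] rect [320.887  220.5314] [ 5.2771 17.0803] 87.6
top c [320.4644 242.0007] rect [320.2557 241.9948] [13.3027  5.2233] 2.5
top c [325.6714 263.0728] rect [325.5  263.25] [ 5.25 21.75] 90.0
scene c [307.3595 196.8436] rect [307.1875 196.9375] [ 5.8336 19.0919] 45.0
scene c [320.58   211.7182] rect [320.375 211.875] [ 6.0104 15.5563] 45.0
scene c [339.0694 222.4579] rect [338.9375 222.4375] [ 6.1872 25.1023] 45.0
scene c [364.2407 230.3083] rect [364.625 230.25 ] [5.25 4.  ] 90.0
dial disc px [222.7332 259.0393] 10.471872329711914 world z=.039 [ 0.4849 -0.2078]
dial disc px [222.5 274. ] 15.816353797912598 world z=.039 [ 0.4585 -0.2076]
box corners z=.034 [array([ 0.6573, -0.1889]), array([ 0.6371, -0.2929]), array([ 0.4536, -0.2577]), array([ 0.4737, -0.1506])]
plate z=.04 [ 0.5924 -0.2292] rim centre top z=.086 [ 0.5873 -0.226 ]
midtick [ 0.5124 -0.2128] pointer [ 0.4962 -0.1945] [ 0.487  -0.2056]
rim tri (array([ 0.5881, -0.225 ,  0.084 ]), np.float64(0.48506707983037245))
```

```bash
python3 - <<'E'
from h import *
np.set_printoptions(precision=4,suppress=True)
T=np.array([[320.887,220.531],[320.256,241.995],[325.55,263.2]]);S=np.array([[307.19,196.94],[320.375,211.875],[338.95,222.44]])
X=[]
for t,s in zip(T,S):
    x,e=tri(s,t); X.append(x); print(x,e)
# tray fit: x,y,yaw,z offset ; visible bar centre ~2mm above axis; axis 4mm below face (normal)
n=np.array([-.5,0,.8660]); a=np.array([.866,0,.5])
L=[.031,.024,.040]; lat=[.038,0,-.038]
def pts(q,up=.002):
    c,s=np.cos(q[2]),np.sin(q[2]); R=np.array([[c,-s,0],[s,c,0],[0,0,1]])
    return [R@(a*(-.0205+l/2)+n*(-.004+up)+[0,sg,0.0365+q[3]])+[q[0],q[1],0] for l,sg in zip(L,lat)]
def res(q): 
    P=np.array(pts(q)); return np.r_[(proj("top",P)-T).ravel(),(proj("scene",P)-S).ravel()]
q=least_squares(res,[.49,-.4,-1.57,0]).x
print("tray",q,np.degrees(q[2]),"res",res(q)); print("bar_long mid",pts(q,0)[2])
# dial bar angle, tray channel direction check
d=X[2]-X[0]; print(d)
g=cv2.cvtColor(cv2.imread("pics/top0.png"),cv2.COLOR_BGR2GRAY)[246:272,210:236]; print(g[::1,::1])
for tgt_yaw in (q[2],):
    z=np.array([.5*np.cos(tgt_yaw),.5*np.sin(tgt_yaw),-.866]); y=np.array([-np.sin(tgt_yaw),np.cos(tgt_yaw),0])
    from scipy.spatial.transform import Rotation as R
    for sgn in(1,-1):
        yy=y*sgn; M=np.c_[np.cross(yy,z),yy,z]; e=R.from_matrix(M).as_euler("xyz",degrees=True)
        m=pts(q,0)[2]; print(e,robot.inverse_kinematics(list(m-z*.01),list(e)),robot.inverse_kinematics(list(m-z*.1),list(e)))
for yw in(-11.3,50,140,-40):
    print(yw,robot.inverse_kinematics([.485,-.208,.058],[180,0,yw]),robot.inverse_kinematics([.588,-.225,.06],[180,0,yw]))
E
```

```text
[ 0.5533 -0.3839  0.0311] 0.40691721801289304
[ 0.5148 -0.3824  0.0298] 0.3264033903733434
[ 0.4771 -0.391   0.0334] 0.1612784472181943
tray [ 0.5152 -0.3888 -1.528  -0.001 ] -87.54978327606668 res [ 0.3301  0.4062  0.2857  0.1673  0.1395  0.045  -0.329   0.0256 -0.3583
  0.0325 -0.207  -0.0943]
bar_long mid [ 0.4773 -0.392   0.0318]
[-0.0762 -0.0071  0.0023]
[[255 255 255 255 255 255 255 240 255 255 255 253 255 255 255 253 240 255
  255 255 233 252 255 255 255 255]
 [255 255 255 255 255 255 255 253 255 255 255 255 254 255 255 255 255 255
  255 253 244 255 255 255 255 255]
 [255 255 253 249 255 255 255 255 255 251 250 231 222 225 225 229 240 253
  255 255 255 255 255 255 255 255]
 [255 255 255 246 252 255 255 251 230 222 221 144  90 123 124 171 171 217
  239 253 255 255 255 255 245 255]
 [255 255 255 255 255 255 250 230 142  86  72  78  79  79  77  77  62  68
  161 219 249 254 255 246 255 255]
 [254 255 255 255 255 243 180 134  67  69  71  75  76  75  75  76  75  77
   55  99 217 243 255 255 255 255]
 [230 254 255 255 253 161  63  32  31  48  57  70  75  75  76  75  76  76
   77  74 
[... 2265 characters left out ...]
 -30.0007 -87.5498] [ -21.3311   48.5152   64.198   109.949   -33.3831   30.7899 -124.2997] [ -28.6165   36.2028   64.7945  109.7413  -10.537    37.2576 -143.5202]
-11.3 [-20.1369  38.4094  59.3581 105.5876 -38.596   58.9651 -46.1582] [-14.0267  47.1917  55.6164  88.2319 -41.1832  66.85   -51.5447]
50 [-20.9111  39.253   60.8546 105.61   -39.8177  59.6574  16.1692] [-13.1535  46.3053  53.7292  88.1985 -39.6287  66.0576   8.6944]
140 [-17.829   36.2443  55.1484 105.5189 -35.2428  57.226  102.2933] [-12.955   46.1141  53.3094  88.1909 -39.2848  65.8876  98.4579]
-40 [-22.6539  41.4405  64.4362 105.6593 -42.8011  61.4884 -71.3485] [-17.5714  51.822   64.2338  88.3631 -48.4417  71.0999 -75.4873]
```

View pics/top0.png

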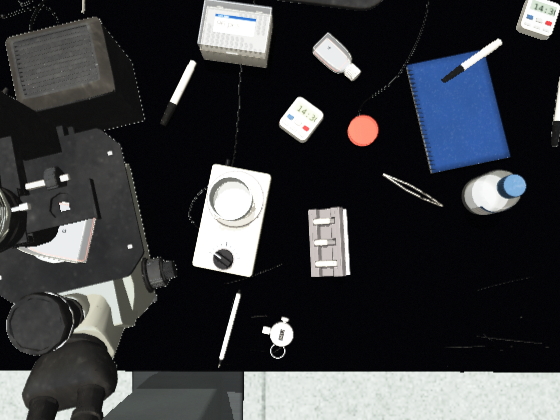

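```bash
python3 - <<'E'
from h import *
np.set_printoptions(precision=3,suppress=True)
for s,t in [((80,272),(40,322)),((222,335),(102,412)),((155,395),(47,412)),((90,122),(22,200))]: print(s,tri(s,t))
E=np.array(CAL["top"]["extrinsics"]); print("top cam",-E[:3,:3].T@E[:3,3]); E=np.array(CAL["scene"]["extrinsics"]); print("scene cam",-E[:3,:3].T@E[:3,3])
az=np.radians(66.4)
for r,z in((.55,.4),(.45,.45),(.4,.5),(.4,.6),(.36,.6),(.3,.6),(.45,.6)):
    q=robot.inverse_kinematics([r*np.cos(az),r*np.sin(az),z],[180,0,156.35]); print(r,z,None if q is None else np.array(q))
E
```

```text
(80, 272) (array([ 0.407, -0.008,  0.288]), np.float64(0.1746862574974699))
(222, 335) (array([ 0.289, -0.085,  0.268]), np.float64(1.352709568045242))
(155, 395) (array([ 0.282, -0.012,  0.255]), np.float64(4.9910178708800075))
(90, 122) (array([ 0.534, -0.057,  0.362]), np.float64(32.60669055514176))
top cam [ 0.488 -0.317  0.907]
scene cam [0.071 0.002 0.686]
0.55 0.4 [-69.067  16.438   1.269  67.476  -0.361  96.089  -1.539]
0.45 0.45 [-69.365   4.685   0.884  74.759  -0.073 100.557  -2.147]
0.4 0.5 [-69.621   0.084   0.78   72.514  -0.001 107.403  -2.491]
0.4 0.6 None
0.36 0.6 None
0.3 0.6 None
0.45 0.6 None
```

```bash
cat >> h.py <<'E'
BAR=np.array([.4773,-.392,.0325]); YAW=92.45; O_TRAY=[180,30,YAW]
from scipy.spatial.transform import Rotation
Z=Rotation.from_euler("xyz",O_TRAY,degrees=True).as_matrix()[:,2]
BEAK=np.array([.588,-.2255]); DIAL=np.array([.4849,-.2078])
E
python3 - <<'E'
from h import *
np.set_printoptions(precision=2,suppress=True)
print(Z)
q=[-69.6,.084,.78,72.5,0,107.4,-2.49]
robot.move_j(q); robot.move_j([36,.084,0,72.5,0,107.4,-2.49+0])
fingers.gripper_to(.306,30)
print(robot.current_time_s(),robot.current_tool_pos(),robot.current_eef_rot(),robot.current_finger_gap(),robot.tip_reach)
ik=lambda p,o:(lambda r:None if r is None else np.array(r))(robot.inverse_kinematics(list(p),o))
for o in(O_TRAY,[180,-30,YAW-180]):
    for b in(-.01,.04,.1): print("tray",o,b,ik(BAR-Z*b,o))
for yw in(92.45,-87.55): print("beak",yw,ik([*BEAK,.06],[180,0,yw]),ik([*BEAK,.2],[180,0,yw]))
for yw in(140,-40,50-90-180,): print("dial",yw,ik([*DIAL,.0585],[180,0,yw]),ik([*DIAL,.0585],[180,0,yw-61]))
E
```

```text
[ 0.02 -0.5  -0.87]
4.8917 [ 0.31 -0.25  0.5 ] [179.98   0.    51.51] 0.3082417026466374 0.017
tray [180, 30, 92.45] -0.01 [ 21.88  32.59   2.16 108.16  48.36  35.23 -13.34]
tray [180, 30, 92.45] 0.04 [ 23.41  27.61  -3.09 108.46  46.82  41.31 -12.07]
tray [180, 30, 92.45] 0.1 [ 24.13  22.19  -7.89 107.87  43.75  48.29  -9.87]
tray [180, -30, -87.55] -0.01 [ -19.88   51.21   64.07  109.64  -38.77   30.11 -119.86]
tray [180, -30, -87.55] 0.04 [ -23.64   44.26   64.41  110.13  -25.05   32.41 -131.2 ]
tray [180, -30, -87.55] 0.1 [ -28.63   36.12   64.8   109.7   -10.41   37.33 -143.6 ]
beak 92.45 [25.87 36.35 -9.75 86.43  6.81 57.8  16.79] [25.55 29.23 -9.49 77.08  4.8  74.08 18.38]
beak -87.55 [  18.22   35.85    1.83   86.79   -1.27   57.37 -157.16] [  18.31   28.78    1.73   77.43   -0.87   73.81 -157.48]
dial 140 [ 27.43  26.28  -7.93 103.82   4.56  50.2   67.39] [ 27.76  26.31  -8.36 103.81   4.81  50.22   6.17]
dial -40 [  25.83   26.16   -5.84  103.89    3.35   50.12 -111.57] [  22.61   25.99   -1.64  104.02    0.94   50.   -170.47]
dial -220 [ 27.43  26.28  -7.93 103.82   4.56  50.2   67.39] [ 27.76  26.31  -8.36 103.81   4.81  50.22   6.17]
```

```bash
python3 - <<'E'
from h import *
np.set_printoptions(precision=4,suppress=True)
robot.move_to(list(BAR-Z*.12),O_TRAY); robot.line_to(list(BAR-Z*.04),velocity=.1)
print(robot.current_time_s(),robot.current_tool_pos(),BAR-Z*.04,robot.current_contact_force())
P=np.array([BAR-Z*.04+Z*.017])
out=[]
for n,(x0,y0,x1,y1) in {"top":(280,200,380,290),"scene":(290,160,390,250)}.items():
    im=cv2.cvtColor(vision.grab_frame(n),cv2.COLOR_RGB2BGR)
    out.append(cv2.resize(im[y0:y1,x0:x1],None,fx=4,fy=4,interpolation=cv2.INTER_CUBIC)); print(n,(proj(n,P)-[x0,y0])*4)
cv2.imwrite("pics/pre.png",np.hstack(out))
E
```

```text
7.35 [ 0.4772 -0.3718  0.0676] [ 0.4764 -0.372   0.0671] [ 0.5757 -0.2521  0.2219]
top [[162.3089 254.5371]]
scene [[178.4967 230.4472]]
```

View pics/pre.png

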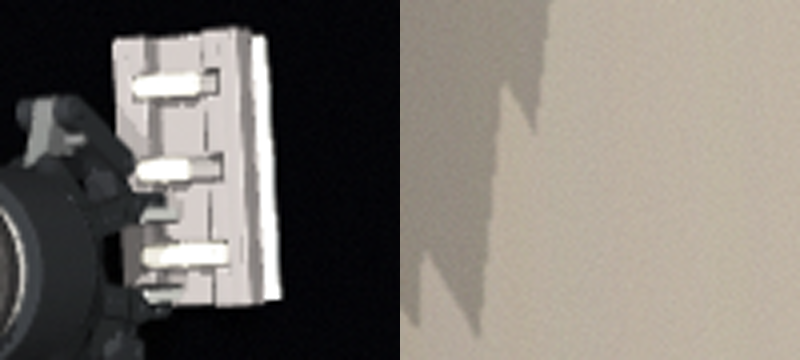

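```bash
python3 - <<'E'
from h import *
np.set_printoptions(precision=4,suppress=True)
hit=robot.line_to(list(BAR-Z*.0095),velocity=.04,f_stop=6)
print(hit,robot.current_tool_pos(),(BAR-robot.current_tool_pos())@Z,robot.current_contact_force())
fingers.gripper_to(0,40); print("gap",robot.current_finger_gap(),robot.current_gripper_force(),robot.current_contact_force())
p=np.array(robot.current_tool_pos()); robot.line_to(list(p-Z*.12),velocity=.08)
print("gap",robot.current_finger_gap(),robot.current_gripper_force(),robot.current_time_s())
vision.grab_frame("top"); im=cv2.cvtColor(vision.grab_frame("top"),cv2.COLOR_RGB2BGR)
cv2.imwrite("pics/lift.png",cv2.resize(im[180:290,250:380],None,fx=4,fy=4,interpolation=cv2.INTER_CUBIC))
E
```

```text
False [ 0.4773 -0.3872  0.0408] 0.009624660842042635 [ 0.0938 -0.6194 -0.6098]
gap 0.0967480029532033 38.76458311598981 [-1.7515  2.4261  3.4185]
gap 0.09403072132342997 38.973074555397034 10.3083
```

View pics/lift.png

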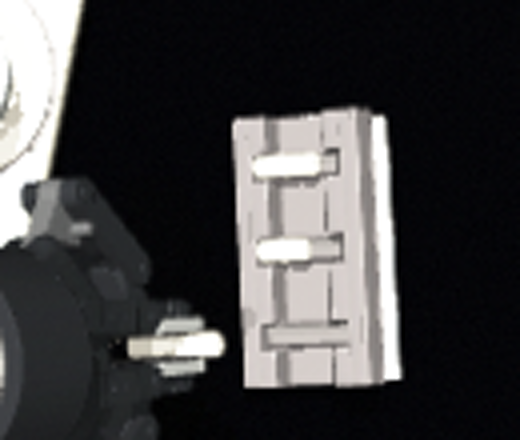

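```bash
python3 - <<'E'
from h import *
np.set_printoptions(precision=4,suppress=True)
O=[180,0,YAW]
robot.move_to([*BEAK,.2],O); print("gap",robot.current_finger_gap(),robot.current_gripper_force())
robot.line_to([*BEAK,.085],velocity=.1)
hit=robot.line_to([*BEAK,.061],velocity=.03,f_stop=3); print(hit,robot.current_tool_pos(),robot.current_contact_force())
if hit:
    p=np.array(robot.current_tool_pos()); robot.line_to(list(p+[0,0,.001]),velocity=.02)
fingers.gripper_to(.22); robot.pause(.3); print(robot.current_contact_force(),robot.current_finger_gap(),robot.current_gripper_force())
robot.line_to([*BEAK,.16],velocity=.08)
robot.move_to([.42,-.3,.2],[180,0,50])
print(robot.current_time_s())
for n in("top","scene"): cv2.imwrite(f"pics/{n}1.png",cv2.cvtColor(vision.grab_frame(n),cv2.COLOR_RGB2BGR))
a=cv2.imread("pics/top1.png")[150:300,195:345]; b=cv2.imread("pics/scene1.png")[160:310,165:315]
cv2.imwrite("pics/c1.png",np.hstack([cv2.resize(i,(400,400),interpolation=cv2.INTER_CUBIC) for i in(a,b)]))
E
```

```text
gap 0.09703598699077237 39.057254791259766
True [ 0.5874 -0.2253  0.0606] [-0.5806 -0.4274  4.5565]
[ 0.466   0.3465 -0.3409] 0.21587841148300382 0.0
16.175
```

View pics/c1.png

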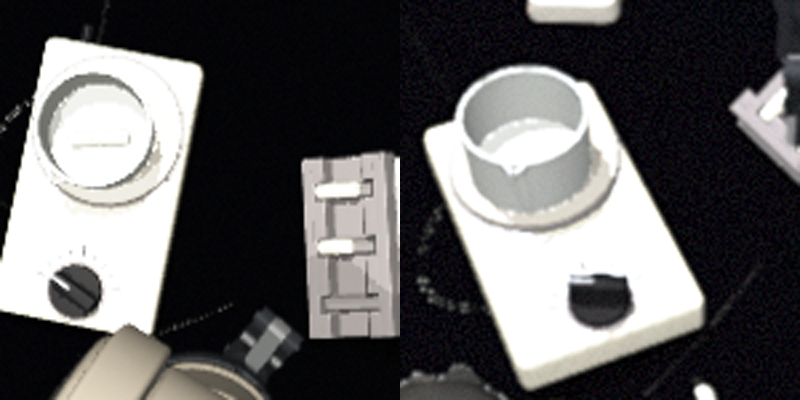

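```bash
python3 - <<'E'
from h import *
np.set_printoptions(precision=3,suppress=True)
fingers.gripper_to(.42)
robot.move_to([*DIAL,.16],[180,0,52]); robot.line_to([*DIAL,.085],velocity=.1)
hit=robot.line_to([*DIAL,.059],velocity=.04,f_stop=5); print(hit,robot.current_tool_pos(),robot.current_contact_force())
fingers.gripper_to(0,25); print("gap",robot.current_finger_gap(),robot.current_contact_force())
for y in np.linspace(52,-11.3,7)[1:]:
    robot.move_to([*DIAL,.059],[180,0,y]); print(round(y,1),robot.current_contact_force(),robot.current_torque(),robot.current_finger_gap())
robot.pause(.2); print(robot.current_eef_rot())
fingers.gripper_to(.42); robot.line_to([*DIAL,.16],velocity=.1)
robot.move_to([.42,-.3,.25],[180,0,50])
print(robot.current_time_s())
for n in("top","scene"): cv2.imwrite(f"pics/{n}2.png",cv2.cvtColor(vision.grab_frame(n),cv2.COLOR_RGB2BGR))
a=cv2.imread("pics/top2.png")[150:300,195:345]; b=cv2.imread("pics/scene2.png")[160:310,165:315]
cv2.imwrite("pics/c2.png",np.hstack([cv2.resize(i,(400,400),interpolation=cv2.INTER_CUBIC) for i in(a,b)]))
E
```

```text
False [ 0.485 -0.208  0.059] [-0.018  0.588 -0.339]
gap 0.10665880197842108 [ 0.783 -0.961  1.073]
41.4 [ 1.824 -1.766  0.552] [-0.272 -0.205 -0.075] 0.10909735777630176
30.9 [ 1.222 -2.07   1.335] [-0.346 -0.305 -0.022] 0.10562767670597834
20.4 [ 1.732 -3.084  1.208] [-0.521 -0.411 -0.023] 0.1108007332800428
9.8 [ 2.691 -2.587  2.479] [-0.651 -0.502  0.012] 0.10518122108049874
-0.7 [ 3.694 -3.58   3.596] [-0.753 -0.599 -0.047] 0.10975180561991754
-11.3 [ 3.797 -4.474  3.068] [-0.855 -0.662  0.014] 0.10694798957843979
[179.951  -0.111 -10.95 ]
23.75
```

View pics/c2.png

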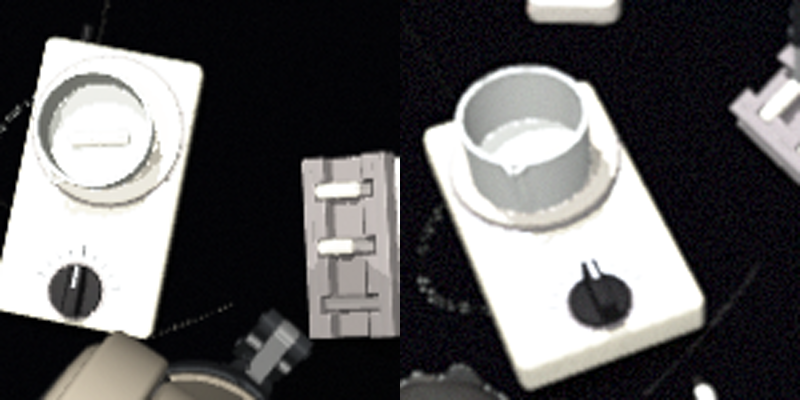

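```bash
python3 - <<'E'
from h import *
ims=[cv2.imread(f"pics/{n}2.png")[y:y+40,x:x+40] for n,x,y in(("top",202,238),("scene",219,252))]
cv2.imwrite("pics/d2.png",np.hstack([cv2.resize(i,(400,400),interpolation=cv2.INTER_CUBIC) for i in ims]))
E
```

```text
(no output)
```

View pics/d2.png

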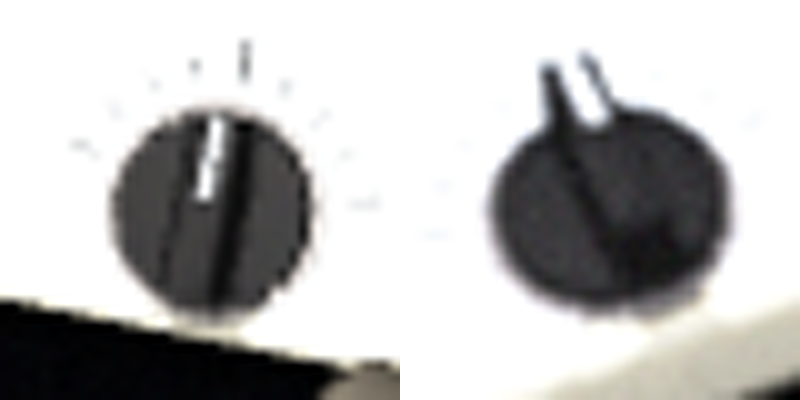

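The zoomed crop shows the grip bar leaning about 11° and the middle tick about 12°, so the dial is set. The bar lies in the beaker, and both short bars are in their pockets.

```bash
python3 -c "
from station import workorder; print(workorder.close_job())"
```

```text
the job is handed in; nothing more can be done
None
```

The job is handed in: by the last pictures, the longest bar lies in the beaker on its plate, the dial's pointer is about 1–2° from the middle tick, and both shorter bars are in their pockets; the clock read about 24 s of 45, and no verdict came back.

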